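# Load jar lids into the capper's gravity chute, all closed face up

## Robot

A 7-joint arm with a two-finger parallel gripper is mounted at the origin on the work surface. World frame = base frame: x ahead of the robot, y to its left, z up, the work surface at z = 0. Lengths are in m, angles in rad, forces in N, time in s.
With the tool pointing down it reaches from about 0.425 to 0.825 m from the base axis. Payload 3.6 kg.
Tool frame: the origin (TCP) lies where the fingers leave the gripper's body, on its centre line; the fingertips stand 73 mm ahead of it and the grasp point (between the pads) lies 54 mm ahead of it; z points along the fingers, y is the line along which they close (so a half turn about z gives the same grasp; the last joint's range is limited). The gripper opens to 85 mm and grips with 20 to 120 N. Pads are 22 mm wide; open, the fingers measure 114 mm over their backs; the gripper's body (76 mm by 85 mm) begins 54 mm behind the grasp point. The pads swing forward as they close: fully open they stand 13 mm farther back than shut.
Start: joints at [-1.22, 0.615, -0.013, 1.423, 0.008, 1.103, -0.04], TCP at [0.239, 0.604, 0.304] pointing down, gripper open.
Joint ranges: [-3.12, 3.12], [-0.3, 2.06], [-1.34, 1.32], [0.26, 2.42], [-1.36, 4.5], [0.01, 1.98], [-2.84, 2.84]. Speed limits (rad/s): [2.79, 2.79, 3.14, 3.14, 3.14, 3.14, 3.14].

## Interface

Orientations are given as a unit quaternion [x, y, z, w].
In Python, from station import arm, snapshot, camera_info, ticket gives the robot as it stands. Calls block until the motion is done:
- arm.movep(position, orientation): joint-space move of the TCP to a pose.
- arm.line_to(position, velocity=0.15, ori=None): straight line of the TCP; ori=None keeps the orientation; velocity is the mean speed in m/s.
- arm.move_j(angles): joint-space move.
- arm.move_gripper(opening, effort=None): opening from 0.0 (shut) to 1.0 (fully open); effort is the grip in N (None keeps the last); returns when the fingers have stopped.
- arm.pause(seconds).
- arm.ik(position, orientation): joint angles nearest the present ones, or None.
- snapshot(name): name is "scene" or "top" or "wrist"; returns the picture (400x640x3 uint8, blue, green, red); there is no depth.
- camera_info(name): a dict with "fx", "fy", "cx", "cy" (pixels), "dist_coeffs" ([k1, k2, p1, p2, k3] as OpenCV has them; the pictures are not rectified), "R" (3x3) and "t" (3): a world point X has camera coordinates R X + t; the wrist camera has in their place "T_tool_cam" (4x4, takes a point from camera to tool coordinates, whose origin is the TCP and whose axes are the flange's). Camera axes: x right, y down, z forward; pixel columns grow to the right and rows downward; lengths in m; the calibration is good to about 2 mm. A picture is of the moment at which its call begins: read the wrist's pose just before it. camera_info takes no time and is no camera call.
A pose or a line that the arm cannot do raises arm.MotionError and nothing moves.
- ticket.finish_job(): hands the job in; it is judged then, once.
Readings, each from a call of its own:
- arm.read_time(): time.
- arm.read_joint_positions(): joint angles.
- arm.read_dq(): joint speeds.
- arm.read_effort(): joint torques, N m.
- arm.read_tool_pos(): TCP position.
- arm.read_eef_rot(): TCP orientation.
- arm.read_ft_force(): force on the tool from outside, world axes, zero at the start.
- arm.read_wrist_torque(): the same for the moment, N m.
- arm.read_opening(): opening from 0.0 (shut) to 1.0 (fully open).
- arm.read_finger_force(): force on a finger pad.
Only numpy, scipy, OpenCV 4.12 (cv2) and the standard library are available. Lean on these libraries where they do the work, as an engineer would, in place of code of your own. Each camera call takes 0.05 s, during which the arm holds its last target. There are 200 camera calls.

## Task

With the red gate still shut, put both black lids from the grey rack into the upper part of the lid chute, one behind the other, each on its edge and leaning back on the blue plate with its orange closed face up and outwards. When both are in, pull the gate fully out by its red knob so that they run down to the end stop, and let go. Do not drop a lid on the table, and leave the jar, the label roll and the screwdriver where they are.

Things in the scene. Friction and masses are not known exactly. Their poses are not given: they have to be found in the camera images.
- lid_a_mid (a point): First lid: round black jar lid, 70 mm across, 20 mm thick, 45 g: a flat closed face with a big orange disc, an open face recessed and white inside. Point: its centre; x axis = the lid's axis, out of the orange face (y, z turn as it rolls). Starts on edge in the rack, x level, centre 41 mm up; one lid faces one way, the other the opposite way.
- lid_b_mid (a point): Second lid: exactly like the first.
- rack: fixed grey rack, 80 x 200 mm, 28 mm high; origin under its centre, z up, y along its length. The lids stand on its 6 mm base in a row along y, 45 mm either side of the middle, in a slot 21.5 mm wide with walls to 28 mm above the table; low bars stop them rolling. Pinch a lid's 20 mm thickness at its top, above the walls.
- trough: slick chute with a blue back plate; lids stand in it on edge, lean on the plate and roll down. x: downhill along it (15 degrees down); y: squarely out of the blue plate (30 degrees up, away from the robot); z: up in the plate (leaning 30 degrees to the robot). Origin: where plate face and floor meet, at the gate's uphill face, 90 mm over the table. A lid in it has its x axis along this y, centre at y 10, z 35 mm.
- stop_mid (a point): where the foremost lid's centre rests at the end stop: 120 mm downhill of the gate's uphill face (trough frame 120, 10, 35 mm); the next is 70 mm uphill of it. In the trough frame, mm: plate 40 high (z), 5 thick; front lip at y 24 to 28, 8 high; open above; upper end at x -165, 20 high; gate blade x 0 to 8; end stop at x 155, 50 high. At the shut gate lids rest at x -35 and -105.
- load (a point): a good place to set a lid in: the centre of a lid lying in the upper part of the chute, 113 mm uphill of the gate (trough frame -113, 10, 35 mm); axes as the trough. The first lid rolls on to the gate, the second stops behind it. A lid's top 30 mm sticks out above the plate: hold it there and no lower, so the rear finger clears the plate; along the trough's z is the best approach.
- gate_knob (a point): centre of the red gate knob, a block 14 mm (trough's x) by 16 mm (y) by 36 mm (z) in front of the chute, axes as the trough; its foot is 16 mm above the trough's floor plane, over a guide rail 18 mm wide. Moves with the gate. Shut, it is 60 mm out from the blue plate; its two sides across x are free for fingers coming down along the trough's z.
- gate (a joint): travel of the red gate in m: 0 shut (blade across the chute), 0.038 fully out. It slides straight along the trough's y (outwards and 30 degrees up), needs about 2 N, and stays where it is left. It starts shut.
- jar: bystander: open white jar with a blue band, 68 mm in diameter, 60 mm high, origin under its centre.
- label_roll: bystander: white roll of labels lying flat, 90 mm in diameter, 45 mm high, origin under its centre.
- driver: bystander: screwdriver lying on the table, 170 mm long.

How it is judged:
On the way, in this order (a step that is already met when the one before it is completed fails the run):
1. with the gate shut, both lids lie released in the upper part of the chute, orange face up (x of lid_a_mid in the frame of trough between -0.16 and -0.02 m and y of lid_a_mid in the frame of trough between 0.006 and 0.017 m and z of lid_a_mid in the frame of trough between 0.029 and 0.041 m and angle between each of lid_a_mid, lid_b_mid's own x axis and vertical below 1.3 rad and x of lid_b_mid in the frame of trough between -0.16 and -0.02 m and y of lid_b_mid in the frame of trough between 0.006 and 0.017 m and z of lid_b_mid in the frame of trough between 0.029 and 0.041 m and contact force between the fingers and lid_a below 0.2 N and contact force between the fingers and lid_b below 0.2 N and value of joint gate below 0.006 m), for 0.2 s.
2. the gate is pulled out (value of joint gate above 0.032 m), for 0.1 s.
At the end, for the whole second after the job is handed in: both lids rest in the lower part of the chute (centres 35 to 130 mm downhill of the gate's place), on the floor and against the blue plate (centre within about 6 mm), orange face up, at rest, with the gate pulled at least 30 mm out (x of lid_a_mid in the frame of trough between 0.035 and 0.13 m and y of lid_a_mid in the frame of trough between 0.006 and 0.017 m and z of lid_a_mid in the frame of trough between 0.029 and 0.041 m and angle between each of lid_a_mid, lid_b_mid's own x axis and vertical below 1.3 rad and x of lid_b_mid in the frame of trough between 0.035 and 0.13 m and y of lid_b_mid in the frame of trough between 0.006 and 0.017 m and z of lid_b_mid in the frame of trough between 0.029 and 0.041 m and linear speed of each of lid_a, lid_b below 0.03 m/s and value of joint gate above 0.03 m); the robot touches nothing.
It fails at once if a lid falls on the table (height (world z) of any of lid_a_mid, lid_b_mid below 0.03 m).
It fails at once if a bystander is moved by more than 20 mm (distance of any of jar, label_roll, driver from where it was at the start of the episode above 0.02 m).
It also fails if it takes over 62 s, if anything falls off the work surface, if the arm or the gripper's body presses on something with over 40 N, if the wrist force passes 120 N, or if a joint passes its speed limit or range.

## Working session

There is one attempt and no reset: what is moved stays moved. The work goes in short steps, each a Python script; the robot and the scene stay as the last script left them, time stands still between calls to the robot, and variables do not carry over. Pictures are saved under pics/ and viewed, at most 10 in all, crops included, and the job is handed in when it is done.

```bash
mkdir -p pics; ls
python3 - <<'E'
from station import arm, snapshot, camera_info
import cv2,numpy as np
for n in("scene","top","wrist"):
    cv2.imwrite(f"pics/{n}0.png",snapshot(n)); c=camera_info(n)
    print(n,{k:np.round(v,4).tolist() for k,v in c.items()})
print(arm.read_time(),arm.read_tool_pos(),arm.read_eef_rot())
E
```

```text
pics
scene {'fx': 506.6096, 'fy': 506.6096, 'cx': 325.7023, 'cy': 206.4807, 'dist_coeffs': [-0.1133, 0.0, 0.0, 0.0, 0.0], 'R': [[-0.6063, 0.7952, 0.0049], [0.4567, 0.3532, -0.8165], [-0.651, -0.4928, -0.5773]], 't': [0.3292, -0.1489, 1.7459]}
top {'fx': 375.4745, 'fy': 375.4745, 'cx': 320.5774, 'cy': 196.6729, 'dist_coeffs': [-0.073, 0.0, 0.0, 0.0, 0.0], 'R': [[0.0084, -0.9995, 0.031], [-0.9991, -0.0097, -0.0424], [0.0426, -0.0306, -0.9986]], 't': [0.0015, 0.5597, 0.958]}
wrist {'fx': 307.0257, 'fy': 307.0257, 'cx': 312.5414, 'cy': 198.8704, 'dist_coeffs': [0.0038, 0.0, 0.0, 0.0, 0.0], 'T_tool_cam': [[0.0003, -0.9638, -0.2665, 0.0685], [1.0, 0.0001, 0.001, -0.001], [-0.0009, -0.2665, 0.9638, -0.0692], [0.0, 0.0, 0.0, 1.0]]}
0.15 [0.2390103  0.60397558 0.30299391] [ 1.87263867e-01  9.82309124e-01 -1.00211232e-03 -1.60251218e-04]
```

View pics/scene0.png

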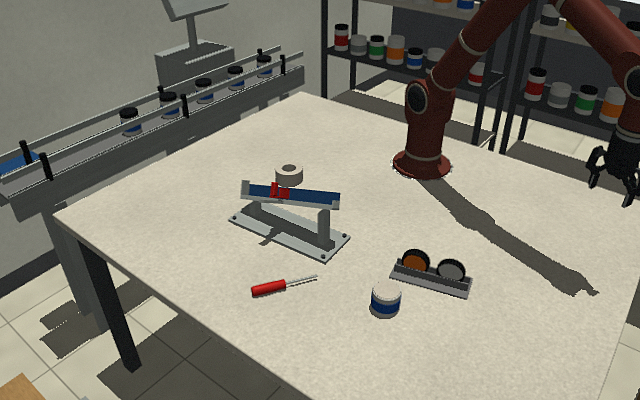

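View pics/top0.png

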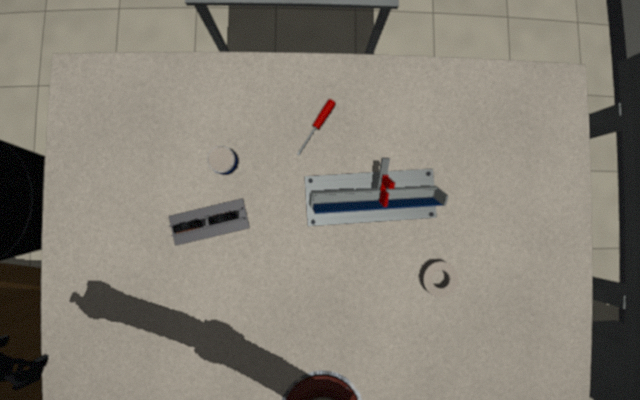

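The scene view shows the rack with the orange-facing lid at (415,262) and the white-facing lid at (451,270). The trough's knob is near (278,190). In the top view the lids are at about (187,226) and (224,216), and the gate at (384,200), with downhill to the right (-y). The lid nearer the trough has its orange face towards +x, the other one faces the robot.

```bash
cat > h.py <<'E'
from station import arm, snapshot, camera_info, ticket
import cv2, json, numpy as np
from scipy.spatial.transform import Rotation as Rot
from scipy.optimize import least_squares
def info(name):
    c=camera_info(name); K=np.array([[c['fx'],0,c['cx']],[0,c['fy'],c['cy']],[0,0,1]])
    return c,K,np.array(c['dist_coeffs'],float)
def shot(name,file):
    """picture + world->cam extrinsics saved"""
    c,K,d=info(name)
    if name=='wrist':
        T=np.eye(4); T[:3,:3]=Rot.from_quat(arm.read_eef_rot()).as_matrix(); T[:3,3]=arm.read_tool_pos()
        W=np.linalg.inv(T@np.array(c['T_tool_cam'])); R,t=W[:3,:3],W[:3,3]
    else: R,t=np.array(c['R']),np.array(c['t'])
    im=snapshot(name); cv2.imwrite(f'pics/{file}.png',im)
    json.dump(dict(R=R.tolist(),t=t.tolist(),K=K.tolist(),d=d.tolist()),open(f'pics/{file}.json','w'))
    return im
def cam(file): return {k:np.array(v) for k,v in json.load(open(f'pics/{file}.json')).items()}
def project(file,X):
    c=cam(file); return cv2.projectPoints(np.array(X,float).reshape(-1,3),cv2.Rodrigues(c['R'])[0],c['t'],c['K'],c['d'])[0].reshape(-1,2)
def onplane(file,uv,z):
    c=cam(file); n=cv2.undistortPoints(np.array([[uv]],float),c['K'],c['d']).ravel()
    r=c['R'].T@np.r_[n,1]; o=-c['R'].T@c['t']; return o+r*(z-o[2])/r[2]
def quat(z,y):
    """tool orientation with z along z, y along y"""
    z=np.array(z)/np.linalg.norm(z); y=np.array(y)-z*np.dot(y,z); y/=np.linalg.norm(y)
    return Rot.from_matrix(np.c_[np.cross(y,z),y,z]).as_quat()
E
python3 - <<'E'
from h import *
shot('top','t0');shot('scene','s0')
for uv,z in(((187,226),.07),((224,216),.07),((384,200),.12),((312,207),.16),((436,205),.07)): print(uv,onplane('t0',uv,z).round(3))
down=[0,0,-1]
# candidates: camera to the robot's side / other side
for n,p in dict(rack=(.5,.26),rack2=(.56,.30),tr=(.5,-.10),tr2=(.58,-.05)).items():
    for y in([0,1,0],[0,-1,0]):
        q=arm.ik([*p,.33],quat(down,y)); print(n,y,None if q is None else np.round(q,2))
E
```

```text
(187, 226) [0.483 0.331 0.07 ]
(224, 216) [0.508 0.241 0.07 ]
(384, 200) [ 0.549 -0.137  0.12 ]
(312, 207) [0.531 0.03  0.16 ]
(436, 205) [ 0.539 -0.277  0.07 ]
rack [0, 1, 0] [-0.48  0.45 -0.06  1.64  0.03  1.05  1.02]
rack [0, -1, 0] [-0.98  0.54  0.74  1.66 -0.4   1.1  -1.7 ]
rack2 [0, 1, 0] [-0.48  0.57 -0.08  1.43  0.04  1.14  1.01]
rack2 [0, -1, 0] [-0.92  0.66  0.72  1.45 -0.45  1.21 -1.71]
tr [0, 1, 0] [-0.05  0.38  0.29  1.79 -0.13  0.99  1.86]
tr [0, -1, 0] [-0.47  0.52  0.97  1.8  -0.48  1.08 -0.9 ]
tr2 [0, 1, 0] [-0.05  0.49  0.16  1.59 -0.08  1.07  1.7 ]
tr2 [0, -1, 0] [-0.42  0.58  0.79  1.61 -0.44  1.14 -1.1 ]
```

```bash
python3 - <<'E'
from h import *
q=quat([0,0,-1],[0,1,0])
for n,p in(('r1',(.46,.34,.27)),('r2',(.46,.24,.27)),('c1',(.49,-.07,.36)),('c2',(.49,-.18,.36))):
    arm.movep(list(p),q); shot('wrist',n); print(n,arm.read_time(),arm.read_tool_pos())
E
python3 - <<'E'
import cv2,numpy as np
from h import project
# lay out crops: rack two views stacked side by side, 1x first to find areas
a=cv2.imread('pics/r1.png');b=cv2.imread('pics/r2.png');c=cv2.imread('pics/c1.png');d=cv2.imread('pics/c2.png')
for n,i,P in(('r1',a,[.495,.286,.04]),('r2',b,[.495,.286,.04]),('c1',c,[.54,-.12,.1]),('c2',d,[.54,-.12,.1])): print(n,project(n,P))
E
```

```text
r1 1.6 [0.45902999 0.34191753 0.27019613]
r2 2.1333 [0.45972988 0.24140651 0.27030768]
c1 3.4167 [ 0.49024035 -0.06775534  0.35950358]
c2 3.9833 [ 0.49048982 -0.17836222  0.35960232]
r1 [[258.33787384 219.15316902]]
r2 [[357.29983212 218.38663764]]
c1 [[266.34822438 222.22727702]]
c2 [[365.09542376 222.48641716]]
```

Run:
```python
import cv2,numpy as np
def crop(n,x,y,w,h,s):
    i=cv2.resize(cv2.imread(f'pics/{n}.png')[y:y+h,x:x+w],None,fx=s,fy=s,interpolation=cv2.INTER_CUBIC)
    for k in range(0,w,20):
        cv2.line(i,(int(k*s),0),(int(k*s),5 if k%100 else 10),(0,255,255),1)
        cv2.putText(i,str(x+k),(int(k*s)+1,14),0,.33,(0,0,255),1)
    for k in range(20,h,20):
        cv2.line(i,(0,int(k*s)),(6,int(k*s)),(0,255,255),1); cv2.putText(i,str(y+k),(8,int(k*s)+4),0,.33,(0,0,255),1)
    return i
cv2.imwrite('pics/rack.png',np.vstack([crop('r1',120,150,300,130,2.3),crop('r2',220,150,300,130,2.3)]))
cv2.imwrite('pics/chute.png',np.vstack([crop('c1',70,140,380,145,2.05),crop('c2',190,140,380,145,2.05)]))
```

```text
(no output)
```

View pics/rack.png

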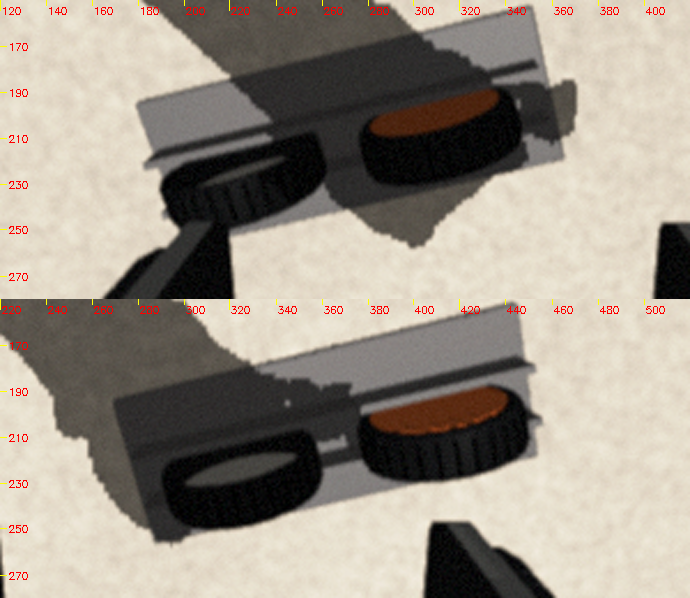

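View pics/chute.png

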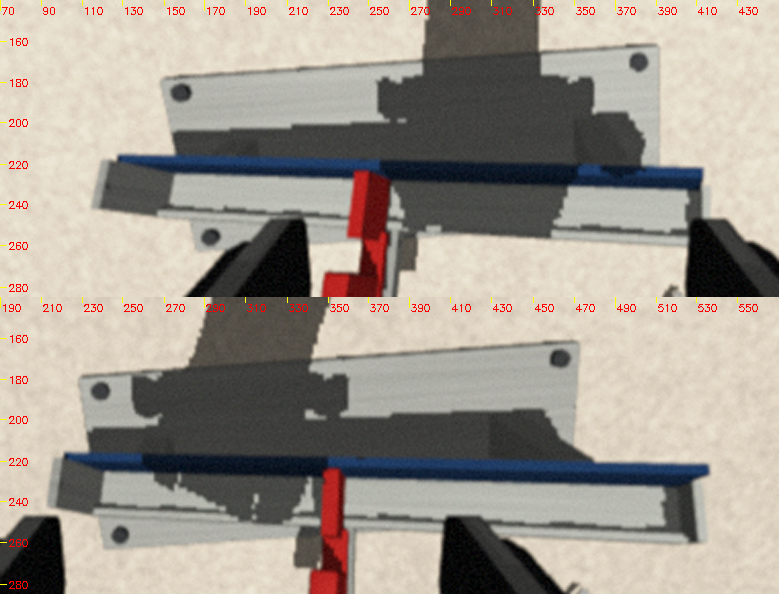

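The rack crops show the base corners, the thin slot wall and both lids, with orange on the larger-y lid facing the robot. In the chute crops the blue plate's top edge runs from (118,155) to (702,169) in c1 and from (65,454) to (708,466) in c2. Next I triangulate these points.

```bash
cat >> h.py <<'E'
def tri(obs):
    """triangulate {file:(u,v)}"""
    f=lambda X:np.concatenate([project(n,X)[0]-uv for n,uv in obs.items()])
    s=least_squares(f,[.5,0,.1]); return s.x,np.abs(s.fun).max()
def frame4(p): return Rot.from_euler('z',p[3]).as_matrix(),np.array(p[:3])
def fit4(model,obs,p0,R0=np.eye(3)):
    """model {name:xyz}; obs [(file,name,(u,v))]; returns x,y,z,yaw"""
    def f(p):
        R,t=frame4(p); return np.concatenate([project(n,R@R0@np.array(model[k])+t)[0]-uv for n,k,uv in obs])
    s=least_squares(f,p0,loss='soft_l1'); return s.x,f(s.x).reshape(-1,2)
E
python3 - <<'E'
from h import *
r1=lambda u,v:(120+u/2.3,150+v/2.3); r2=lambda u,v:(220+u/2.3,150+(v-299)/2.3)
c1=lambda u,v:(70+u/2.05,140+v/2.05); c2=lambda u,v:(190+u/2.05,140+(v-297)/2.05)
for k,a,b in(('robot-left',(137,102),(113,402)),('robot-right',(530,8),(518,303)),('far-right',(563,158),(537,456)),('wallR',(536,62),(533,362)),
  ('orangeL',(370,128),(372,421)),('orangeR',(498,97),(508,396))):
    X,e=tri({'r1':r1(*a),'r2':r2(*b)}); print(k,X.round(4),round(e,2))
for k,a,b in(('blueL',(118,155),(65,454)),('blueR',(702,169),(708,466)),('blueRlow',(702,189),(708,475)),('stopTopL',(105,160),(55,458)),('bladeL',(354,171),(323,469)),('bladeR',(390,178),(342,471)),('lipbladeL',(347,237),(322,535)),
 ('base1',(163,79),(80,377)),('base2',(658,45),(579,342))):
    X,e=tri({'c1':c1(*a),'c2':c2(*b)}); print(k,X.round(4),round(e,2))
E
```

```text
robot-left [0.4796 0.1904 0.0006] 0.48
robot-right [0.4309 0.3825 0.008 ] 0.38
far-right [0.5068 0.4021 0.0048] 0.24
wallR [0.4538 0.3836 0.0278] 0.71
orangeL [0.4789 0.3098 0.042 ] 0.89
orangeR [0.4645 0.3652 0.0486] 0.49
blueL [ 0.5394 -0.2881  0.0803] 0.14
blueR [0.5167 0.0234 0.1643] 0.08
blueRlow [0.5229 0.0235 0.1659] 2.61
stopTopL [ 0.5401 -0.2923  0.0862] 0.11
bladeL [ 0.5345 -0.1423  0.1196] 0.08
bladeR [ 0.5466 -0.1282  0.0936] 1.11
lipbladeL [ 0.5638 -0.1438  0.1366] 0.08
base1 [ 0.5101 -0.2975  0.0028] 0.1
base2 [0.4847 0.0402 0.0083] 0.09
```

```bash
cat > fit.py <<'E'
from h import *
r1=lambda u,v:(120+u/2.3,150+v/2.3); r2=lambda u,v:(220+u/2.3,150+(v-299)/2.3)
c1=lambda u,v:(70+u/2.05,140+v/2.05); c2=lambda u,v:(190+u/2.05,140+(v-297)/2.05)
M=dict(rl=[-.04,-.1,.006],rr=[-.04,.1,.006],fr=[.04,.1,.006])
obs=[('r1','rl',r1(137,102)),('r2','rl',r2(113,402)),('r1','rr',r1(530,8)),('r2','rr',r2(518,303)),('r1','fr',r1(563,158)),('r2','fr',r2(537,456))]
p,e=fit4(M,obs,[.49,.29,0,.24]); print('rack',p.round(4),e.round(1).tolist())
R0=Rot.from_euler('yx',[15,30],degrees=True)   # extrinsic order fixed below
R0=(Rot.from_euler('y',15,degrees=True)*Rot.from_euler('x',30,degrees=True)).as_matrix()
M2=dict(bl=[.1565,-.005,.04],br=[-.1665,-.005,.04])
obs2=[('c1','bl',c1(118,155)),('c2','bl',c2(65,454)),('c1','br',c1(702,169)),('c2','br',c2(708,466))]
t,e2=fit4(M2,obs2,[.55,-.14,.09,-1.5],R0); print('trough',t.round(4),e2.round(1).tolist()); 
Rt=frame4(t)[0]@R0; print(Rt.round(3).tolist())
# where other triangulated points lie in the trough frame
for n,X in dict(bladeL=[.5345,-.1423,.1196],lipblade=[.5638,-.1438,.1366],stop=[.5401,-.2923,.0862]).items(): print(n,(Rt.T@(np.array(X)-t[:3])*1000).round(1))
json.dump(dict(rack=p.tolist(),trough=t.tolist(),Rt=Rt.tolist()),open('fit.json','w'))
E
python3 fit.py
cat > draw.py <<'E'
from h import *
F=json.load(open('fit.json')); Rt=np.array(F['Rt']); ot=np.array(F['trough'][:3]); Rr,orr=frame4(F['rack'])
a=np.linspace(0,2*np.pi,60)
def lines(im,f,X,col,closed=True):
    cv2.polylines(im,[(project(f,X)*16*draw_s+0).astype(np.int32)],closed,col,1,cv2.LINE_AA,4)
draw_s=1
def overlay(f,s=1):
    im=cv2.imread(f'pics/{f}.png')
    for y in(-.045,.045):
        for x in(-.01,.01): lines(im,f,[Rr@[x,y+.035*np.cos(k),.041+.035*np.sin(k)]+orr for k in a],(0,255,0))
    lines(im,f,[Rr@[x,y,.006]+orr for x,y in((-.04,-.1),(.04,-.1),(.04,.1),(-.04,.1))],(255,255,0))
    P=lambda L:[Rt@np.array(v)/1+ot for v in L]
    lines(im,f,P([[.155,-.005,.04],[-.165,-.005,.04],[-.165,0,.04],[.155,0,.04]]),(0,255,255))
    lines(im,f,P([[.155,0,0],[-.165,0,0]]),(0,255,255),False); lines(im,f,P([[.155,.028,.008],[-.165,.028,.008],[-.165,.024,.008],[.155,.024,.008]]),(0,255,0))
    for z in(.016,.052): lines(im,f,P([[x,y,z] for x,y in((-.003,.052),(.011,.052),(.011,.068),(-.003,.068))]),(255,0,255))
    return im
E
python3 - <<'E'
from draw import *
cv2.imwrite('pics/ov.png',np.vstack([cv2.resize(overlay('r2')[140:290,220:520],None,fx=2,fy=2),cv2.resize(np.pad(overlay('c2')[150:290,190:570],((0,0),(0,0),(0,0))),(600,280))]))
E
```

```text
rack [ 0.4942  0.2971 -0.0052  0.2446] [[-0.2, 0.5], [-0.1, -0.4], [0.9, -0.9], [-1.0, -0.2], [0.8, 0.7], [-0.3, 0.3]]
trough [ 0.5519 -0.127   0.0903 -1.4983] [[-0.1, 0.1], [0.1, -0.1], [-0.1, 0.1], [0.0, -0.1]]
[[0.07, 0.873, -0.482], [-0.963, -0.066, -0.26], [-0.259, 0.483, 0.837]]
bladeL [ 5.9 -0.1 36.8]
lipblade [ 5.  33.8 37.3]
stop [159.5  -1.4  45.2]
```

View pics/ov.png

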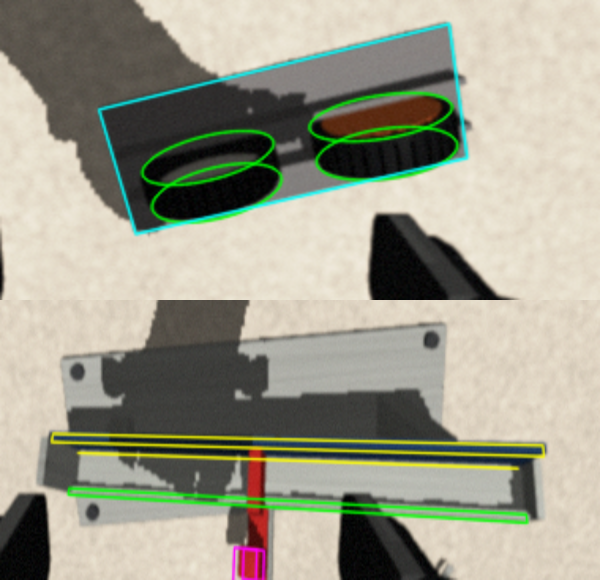

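```bash
cat > plan.py <<'E'
from h import *
F=json.load(open('fit.json')); Rt=np.array(F['Rt']); ot=np.array(F['trough'][:3]); Rr,orr=frame4(F['rack']); orr=F.get('rack0',orr)
OFF=.082
T=lambda *v:Rt@np.array(v)+ot
def pick(k,s): # k=-1: orange +x, k=+1: orange -x
    c=orr+Rr@[0,.045*k,.041]; return c+[0,0,OFF],quat([0,0,-1],s*Rr[:,0])
def place(k,s,z=.037,y=.0115):
    return T(-.113,y,z+OFF),quat(-Rt[:,2],-k*s*Rt[:,1])
def knob(s,dy=0,dz=0): return T(.004,.060+dy,.034+.062+dz),quat(-Rt[:,2],s*Rt[:,0])
E
python3 - <<'E'
import re
s=open('fit.py').read()
s=s.replace("json.dump(dict(","sol=least_squares(lambda q:np.concatenate([project(n,frame4([q[0],q[1],0,q[2]])[0]@np.array(M[k])+[q[0],q[1],0])[0]-uv for n,k,uv in obs]),[.49,.29,.24]); print('rack z=0',sol.x.round(4),sol.fun.round(1))\np=[sol.x[0],sol.x[1],0,sol.x[2]]\njson.dump(dict(").replace("p.tolist()","list(map(float,p))")
open('fit.py','w').write(s)
E
python3 fit.py | grep z=0
python3 - <<'E'
from plan import *
up=Rt[:,2]
for s in(1,-1):
    for n,(p,q) in dict(pA=pick(-1,s),pB=pick(1,s),lA=place(-1,s),lB=place(1,s),kn=knob(s)).items():
        j=arm.ik(list(p),q); d=np.array([0,0,.1]) if n[0]=='p' else .09*up
        j2=arm.ik(list(p+d),q); print(s,n,p.round(3),None if j is None else np.round(j,2),None if j2 is None else np.round(j2,2))
E
```

```text
rack z=0 [0.4932 0.2965 0.2447] [-2.7  0.8 -1.3 -0.2  1.  -1.3  0.5 -0.6  1.1  1.4  1.3  0.9]
1 pA [0.504 0.253 0.123] [-0.62  0.73  0.18  1.86 -0.22  0.58 -0.05] [-0.61  0.58  0.17  1.78 -0.13  0.79 -0.14]
1 pB [0.482 0.34  0.123] [-0.75  0.75  0.17  1.78 -0.2   0.63 -0.23] [-0.73  0.61  0.13  1.7  -0.1   0.83 -0.31]
1 lA [ 0.497 -0.05   0.225] [ 0.64  0.49 -0.57  2.23 -1.34  0.09  1.5 ] [ 0.35  0.25 -0.05  2.23 -1.05  0.46  1.23]
1 lB [ 0.497 -0.05   0.225] [ 0.78  0.55 -0.79  2.23  0.99  0.05  2.33] [-0.49  0.44  1.14  2.25 -1.33  0.92 -1.59]
1 kn [ 0.558 -0.16   0.199] [ 0.3   0.6   0.18  2.02 -1.34  0.57  0.04] [ 0.19  0.46  0.44  2.02 -1.17  0.76 -0.09]
-1 pA [0.504 0.253 0.123] [-0.3   0.74 -0.33  1.85  0.38  0.62  2.53] [-0.2   0.62 -0.49  1.77  0.37  0.85  2.53]
-1 pB [0.482 0.34  0.123] [-0.39  0.78 -0.42  1.77  0.47  0.69  2.31] [-0.31  0.67 -0.57  1.69  0.44  0.91  2.34]
-1 lA [ 0.497 -0.05   0.225] [ 0.78  0.55 -0.79  2.23  0.99  0.05  2.33] [-0.49  0.44  1.14  2.25 -1.33  0.92 -1.59]
-1 lB [ 0.497 -0.05   0.225] [ 0.64  0.49 -0.57  2.23 -1.34  0.09  1.5 ] [ 0.35  0.25 -0.05  2.23 -1.05  0.46  1.23]
-1 kn [ 0.558 -0.16   0.199] [ 0.79  0.65 -0.57  2.   -0.53  0.21  2.46] [ 0.82  0.47 -0.46  2.   -0.65  0.44  2.57]
```

Run:
```python
from plan import *
p,q=pick(-1,1)
arm.move_gripper(.55)
arm.movep(list(p+[0,0,.05]),q); arm.line_to(list(p),.1)
print(arm.read_tool_pos()-p, arm.read_ft_force())
arm.move_gripper(0.0,35); print('open',arm.read_opening(),arm.read_finger_force(),arm.read_ft_force())
arm.line_to(list(p+[0,0,.13]),.15); print(arm.read_time(),arm.read_opening(),arm.read_finger_force())
shot('wrist','g1'); shot('scene','g1s')
up=Rt[:,2]
for phi in(-20,-10,0,10,20):
    R=Rot.from_rotvec(np.radians(phi)*Rt[:,1]).as_matrix()
    for s in(1,-1):
      c=T(-.113,.0115,.037); d=R@up
      o=[]
      for h in(0,.03,.06):
        j=arm.ik(list(c+OFF*d+h*up),quat(-d,s*Rt[:,1])); o.append(None if j is None else np.round(j,2).tolist())
      print(phi,s,o)
```

```text
[ 0.00041573 -0.00017703  0.0002451 ] [-0.23603645  0.19842502  0.4764316 ]
open 0.227876985806914 37.160823941230774 [-0.20259866 -0.30767272  4.49157647]
8.1917 0.22748037223139875 36.7020320892334
-20 1 [[0.61, 0.56, -0.96, 2.25, 1.59, 0.6, -1.66], [-0.24, 0.34, 0.28, 2.27, -0.06, 0.04, -0.03], [-0.27, 0.27, 0.32, 2.27, -0.08, 0.11, 0.01]]
-20 -1 [[0.21, 0.42, -0.36, 2.26, 1.62, 0.27, 1.42], [-0.02, 0.33, -0.01, 2.27, 1.18, 0.11, 1.87], [0.11, 0.27, -0.16, 2.26, 0.89, 0.18, 2.18]]
-10 1 [[0.85, 0.65, -1.15, 2.24, 1.59, 0.52, -1.52], [0.38, 0.35, -0.34, 2.26, -0.25, 0.05, 0.29], [0.43, 0.29, -0.36, 2.25, -0.32, 0.12, 0.37]]
-10 -1 [[0.85, 0.65, -1.15, 2.24, 1.59, 0.52, 1.62], [0.12, 0.34, -0.01, 2.26, -1.29, 0.15, -1.82], [0.72, 0.35, -0.76, 2.25, 0.76, 0.17, 2.43]]
0 1 [[0.73, 0.53, -0.72, 2.23, -0.3, 0.03, 0.47], [0.8, 0.46, -0.75, 2.23, -0.39, 0.1, 0.56], [0.83, 0.39, -0.73, 2.22, -0.57, 0.19, 0.74]]
0 -1 [[0.77, 0.54, -0.78, 2.23, 0.91, 0.04, 2.4], [0.4, 0.38, -0.2, 2.24, -1.32, 0.31, -1.67], [-0.14, 0.35, 0.56, 2.25, -1.35, 0.62, -1.62]]
10 1 [[0.95, 0.66, -0.92, 2.18, -0.41, 0.12, 0.7], [1.0, 0.59, -0.92, 2.19, -0.51, 0.2, 0.8], [1.01, 0.5, -0.86, 2.18, -0.7, 0.31, 0.97]]
10 -1 [[0.62, 0.52, -0.39, 2.19, -1.35, 0.4, -1.52], [0.38, 0.44, -0.01, 2.2, -1.34, 0.61, -1.53], [-0.0, 0.42, 0.56, 2.21, -1.34, 0.88, -1.51]]
20 1 [[1.06, 0.79, -1.0, 2.13, -0.47, 0.25, 0.87], [1.09, 0.71, -0.97, 2.13, -0.59, 0.33, 0.97], [1.08, 0.6, -0.87, 2.13, -0.77, 0.46, 1.14]]
20 -1 [[0.44, 0.58, -0.01, 2.14, -1.36, 0.79, -1.42], [0.34, 0.53, 0.18, 2.15, -1.33, 0.91, -1.45], [-0.01, 0.57, 0.75, 2.16, -1.35, 1.24, -1.4]]
```

Run:
```python
import cv2,numpy as np
a=cv2.imread('pics/g1.png')[180:400,180:480]; b=cv2.imread('pics/g1s.png')[150:310,360:520]
cv2.imwrite('pics/g1v.png',np.hstack([cv2.resize(a,(546,400)),cv2.resize(b,(250,400)[:1]+(400,)) if 0 else cv2.resize(b,(250,250)) if 0 else cv2.copyMakeBorder(cv2.resize(b,(250,250)),0,150,0,0,0)]))
```

```text
(no output)
```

View pics/g1v.png

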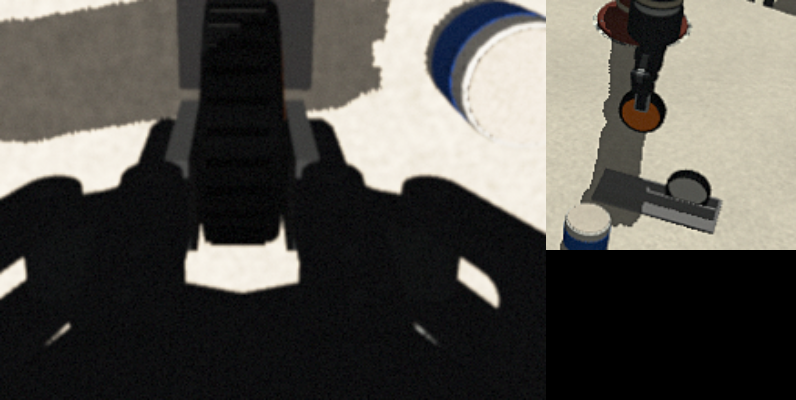

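The wrist view shows the lid held squarely between the pads. The scene crop shows its orange face towards +x and fingertips only on its upper third. Placing it now.

```bash
cat >> plan.py <<'E'
PHI=12
d=Rot.from_rotvec(np.radians(PHI)*Rt[:,1]).as_matrix()@Rt[:,2]; up=Rt[:,2]
QL=quat(-d,Rt[:,1])
def load(h=0,z=.037,y=.0115): return list(T(-.113,y,z)+OFF*d+h*up)
E
python3 - <<'E'
from plan import *
for h in(.13,.1,.08):
    try: arm.movep(load(h),QL); break
    except arm.MotionError as e: print(h,e)
print(h,arm.read_time(),arm.read_joint_positions().round(2) if hasattr(arm.read_joint_positions(),'round') else arm.read_joint_positions())
f0=np.array(arm.read_ft_force())
arm.line_to(load(.02),.12); arm.pause(.1); shot('scene','l1s'); print('h.02',np.array(arm.read_ft_force())-f0)
arm.line_to(load(0),.05); arm.pause(.1); print('h0',arm.read_tool_pos()-load(0),np.array(arm.read_ft_force())-f0,arm.read_opening())
shot('scene','l1t'); shot('top','l1top'); shot('wrist','l1w')
v=lambda n,s:cv2.resize(cv2.imread(f'pics/{n}.png')[s],(390,290),interpolation=cv2.INTER_CUBIC)
P=project('l1s',T(-.113,0,.03))[0].astype(int); Q=project('l1top',T(-.113,0,.03))[0].astype(int)
S=lambda P,w,h:(slice(max(P[1]-h,0),P[1]+h),slice(P[0]-w,P[0]+w))
cv2.imwrite('pics/l1v.png',np.vstack([np.hstack([v('l1s',S(P,54,40)),v('l1t',S(P,54,40))]),np.hstack([v('l1top',S(Q,54,40)),v('l1w',S((320,270),160,120))])]))
E
```

```text
0.13 9.675 [ 0.22  0.28  0.35  2.17 -1.1   0.9   1.42]
h.02 [ 0.9054461   0.10540708 -0.33991638]
h0 [-1.83154193e-05 -1.05309060e-04  2.01929409e-04] [ 0.60931552 -0.66932999 -0.59985581] 0.22600781781276438
```

View pics/l1v.png

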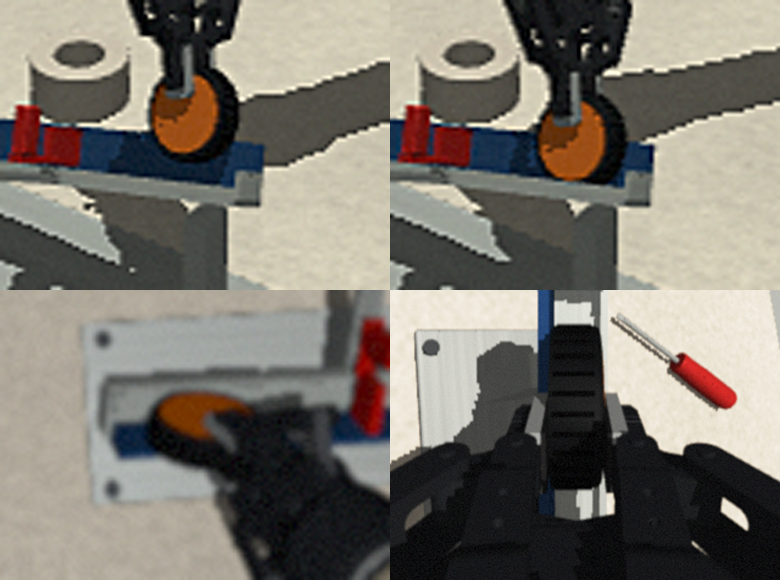

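The crops show the lid standing in the chute between plate and lip, orange face outwards, with no contact force. I'll lower it to the floor and release.

Run:
```python
from plan import *
f0=np.array(arm.read_ft_force())
for h in(-.0015,-.003):
    arm.line_to(load(h),.03); arm.pause(.05); f=np.array(arm.read_ft_force())-f0; print(h,f.round(2),arm.read_opening())
    if np.linalg.norm(f)>2: break
arm.move_gripper(.5); print(arm.read_time(),arm.read_ft_force(),arm.read_opening())
arm.line_to(load(.10),.15); arm.pause(.05)
shot('scene','l2s'); shot('wrist','l2w')
P=project('l2s',T(-.06,0,.03))[0].astype(int)
cv2.imwrite('pics/l2v.png',np.hstack([cv2.resize(cv2.imread('pics/l2s.png')[P[1]-50:P[1]+50,P[0]-60:P[0]+60],(360,300)),cv2.resize(cv2.imread('pics/l2w.png'),(430,300))]))
```

```text
-0.0015 [ 0.52 -0.39  0.9 ] 0.22432171487272326
-0.003 [-4.25 -1.42  6.57] 0.2258558628561762
13.0917 [ 0.46259934 -0.1142928   0.03628607] 0.5016522316420423
```

View pics/l2v.png

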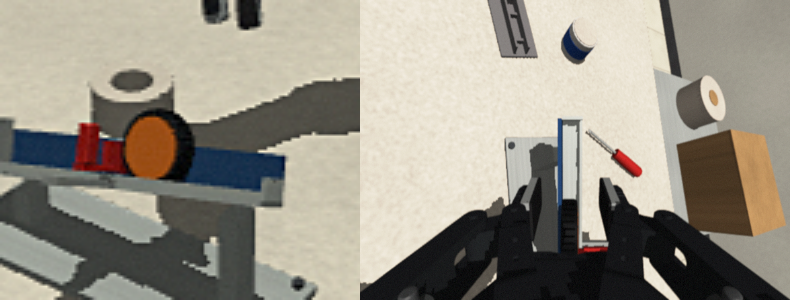

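The first lid rests at the gate, leaning on the blue plate with orange outwards. Now the second lid, gripped with the half turn.

Run:
```python
from plan import *
p,q=pick(1,-1)
arm.movep(list(p+[0,0,.06]),q); arm.line_to(list(p),.12); print(arm.read_ft_force())
arm.move_gripper(0.0,35); print('open',arm.read_opening(),arm.read_finger_force())
arm.line_to(list(p+[0,0,.13]),.2); print(arm.read_time(),arm.read_opening(),arm.read_finger_force())
arm.movep(load(.13),QL)
f0=np.array(arm.read_ft_force())
arm.line_to(load(.02),.12); arm.line_to(load(-.001),.04); arm.pause(.1); print(np.array(arm.read_ft_force())-f0,arm.read_opening(),arm.read_joint_positions())
shot('scene','m1s'); shot('wrist','m1w')
P=project('m1s',T(-.06,0,.03))[0].astype(int)
cv2.imwrite('pics/m1v.png',np.hstack([cv2.resize(cv2.imread('pics/m1s.png')[P[1]-50:P[1]+50,P[0]-60:P[0]+60],(360,300)),cv2.resize(cv2.imread('pics/m1w.png')[120:,120:520],(430,300))]))
print(arm.read_time())
```

```text
[-0.69693553 -0.41852177  0.2604172 ]
open 0.22948843345026096 36.64114594459534
17.425 0.22738502526385668 36.151869893074036
[-0.66428871  0.54638723  0.02161746] 0.22532843723540497 [ 0.58520913  0.53230411 -0.31724983  2.18428577 -1.35521378  0.47111011
  1.64389547]
20.9333
```

View pics/m1v.png

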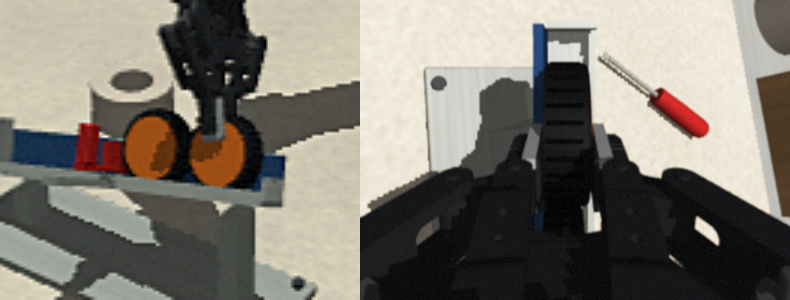

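Both lids are in the chute with orange outwards, the second right behind the first. I'll release and grip the knob.

Run:
```python
from plan import *
arm.line_to(load(-.002),.03); arm.move_gripper(.5); print(arm.read_ft_force())
arm.line_to(load(.10),.15); arm.pause(.3)
shot('scene','n1s')
for s in(1,-1):
    try:
        p,q=knob(s,0,.08); arm.movep(list(p),q)
        p,q=knob(s); arm.line_to(list(p),.1); break
    except arm.MotionError as e: print(s,e)
else: raise SystemExit
print(s,arm.read_time(),arm.read_tool_pos()-p,arm.read_ft_force(),arm.read_joint_positions())
shot('scene','k1s'); shot('wrist','k1w')
P=project('k1s',T(-.03,0,.03))[0].astype(int)
f=lambda n:cv2.resize(cv2.imread(f'pics/{n}.png')[P[1]-50:P[1]+50,P[0]-70:P[0]+70],(390,280),interpolation=cv2.INTER_CUBIC)
cv2.imwrite('pics/k1v.png',np.vstack([np.hstack([f('n1s'),f('k1s')]),cv2.copyMakeBorder(cv2.resize(cv2.imread('pics/k1w.png'),(496,310)),0,0,0,284,0)]))
```

```text
[-0.57285609  0.29303564 -0.83766453]
1 25.05 [-5.26037163e-05 -4.24391284e-04  3.28259075e-04] [-0.07803401 -0.96896016 -0.30408602] [ 0.41450662  0.58823311  0.00275495  2.012322   -1.25475451  0.47379681
 -0.02246309]
```

View pics/k1v.png

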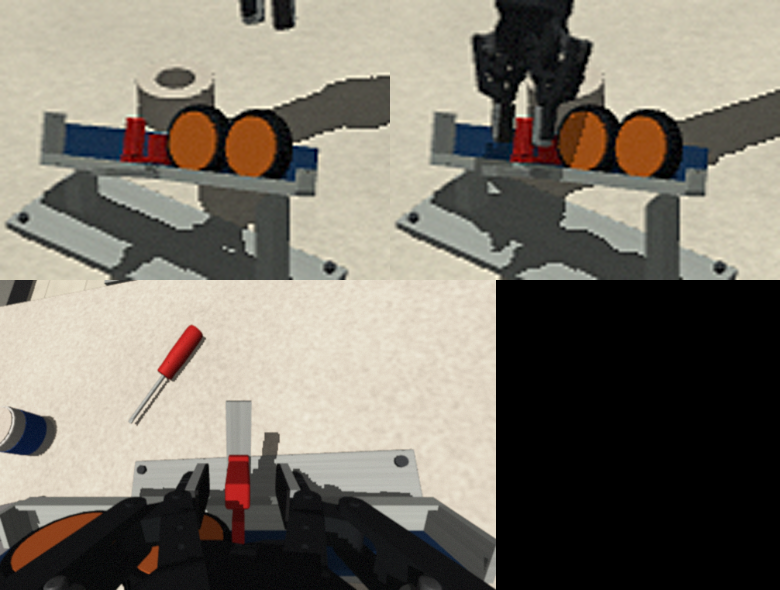

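Both lids sit at the gate, orange outwards, and the knob is centred between the open fingers. Pulling now. My picture views are used up, so I'll check the result numerically from the orange and red blobs.

Run:
```python
from plan import *
arm.move_gripper(0.0,40); print('grip',arm.read_opening(),arm.read_finger_force())
p,q=knob(1)
for dy in(.02,.036,.039):
    p,_=knob(1,dy); arm.line_to(list(p),.06); F=np.array(arm.read_ft_force()); print(dy,(Rt.T@F).round(1),arm.read_opening())
arm.move_gripper(.5); arm.pause(.2)
p,_=knob(1,.039,.09); arm.line_to(list(p),.15); arm.pause(1.0)
shot('scene','z1s'); shot('top','z1t')
for n in('n1s','z1s','z1t'):
    hsv=cv2.cvtColor(cv2.imread(f'pics/{n}.png'),cv2.COLOR_BGR2HSV)
    for nm,lo,hi in(('orange',(6,150,70),(20,255,255)),('red',(0,170,70),(4,255,255))):
        N,_,st,ce=cv2.connectedComponentsWithStats(cv2.inRange(hsv,lo,hi))
        print(n,nm,[(ce[i].round(1).tolist(),int(st[i,4])) for i in range(1,N) if st[i,4]>15])
for n in('z1s','z1t'): print(n,'expect',project(n,[T(.12,.02,.035),T(.05,.02,.035)]).round(1).tolist(),'knob',project(n,[T(.004,.098,.034),T(.004,.06,.034)]).round(1).tolist())
print(project('n1s',[T(-.035,.02,.035),T(-.105,.02,.035)]).round(1).tolist(),arm.read_time())
```

```text
grip 0.1549960350023099 39.85459327697754
0.02 [-4.1  0.6  5.6] 0.15681850910063866
0.036 [-4.3  1.2  5.3] 0.15590991409076202
0.039 [-4.6 -2.   6.3] 0.1550066653790977
n1s orange [([442.8, 0.8], 44), ([310.0, 16.8], 17), ([394.8, 53.0], 172), ([611.8, 109.4], 275), ([294.9, 189.8], 291), ([315.6, 191.8], 323)]
n1s red [([276.8, 190.9], 150), ([268.0, 287.0], 298)]
z1s orange [([443.1, 0.8], 43), ([393.3, 53.3], 140), ([611.8, 109.5], 275), ([252.6, 185.7], 229), ([272.1, 183.7], 104)]
z1s red [([268.8, 190.7], 211), ([268.0, 287.1], 301)]
z1t orange [([394.7, 196.4], 17)]
z1t red [([323.9, 113.3], 222), ([388.0, 171.7], 169)]
z1s expect [[251.9, 184.7], [270.1, 186.5]] knob [[263.2, 186.7], [272.8, 187.4]]
z1t expect [[430.3, 195.7], [404.5, 197.1]] knob [[392.4, 166.4], [389.5, 182.1]]
[[293.6, 188.8], [314.4, 190.9]] 29.1083
```

```bash
python3 -c "
from h import *
print(ticket.finish_job())"
```

```text
the job is handed in; nothing more can be done
None
```

The job is handed in at about 29 s: I loaded both lids orange face out, pulled the gate out and let go; final camera blobs put the first lid at the end stop and the second, partly hidden by the knob, behind it (verdict not reported).

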